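# Make up two gift sets in their display trays

## Task

Make up the two gift sets. In the long wooden tray with three compartments, stand the painted glass candle in the middle, between the red tin in the left compartment and the blue tin in the right compartment (left and right as the robot sees them); in the small white tray lay the cream-coloured soap flat with the green-topped soap squarely on top of it, long sides along the tray's long sides. Everything ends upright and seated in its tray; keep the glass candle upright on the way, and do not knock over or shift the cream mug and the pump bottle that stand nearby.

Things in the scene. Friction and masses are not known exactly. Their poses are not given: they have to be found in the camera images.
- red_tin: Round candle tin with a red lid and a red-orange band round its side; 64 mm in diameter (62 mm over the lower 32 mm), 45 mm high, 0.11 kg. Origin at the centre of its underside, z up. Grasp round the side.
- blue_tin: The same tin with a blue lid and a blue band: 64 mm in diameter (62 mm over the lower 32 mm), 45 mm high, 0.11 kg. Origin at the centre of its underside, z up. Grasp round the side.
- glass_candle: Candle in a clear glass tumbler painted with red, blue and green strokes, white wax inside; straight sides, 66 mm in diameter, 101 mm high, 0.19 to 0.32 kg. Origin at the centre of its underside, z up. It is much taller than the tins, so it may get in the way of a gripper that sets a tin down beside it.
- cream_soap: Wrapped soap bar, cream all over, 52 x 78 x 26 mm along its own x, y, z; about 0.11 kg. Origin at the centre of its underside, z up. Grasp across the 52 mm (its x).
- green_soap: Wrapped soap bar with a green top and cream sides, 52 x 78 x 26 mm along its own x, y, z; about 0.11 kg. Origin at the centre of its underside, z up. Grasp across the 52 mm (its x).
- candle_tray: Long light wooden tray, 94 x 270 x 16 mm along its x, y, z, fixed to the table; three grey-felt compartments 82 x 82 mm inside, centres at y = +88 mm (left), 0, -88 mm (right), x = 0. Origin: centre of underside. Floor 6 mm, rim and dividers 16 mm above the table and 6 mm thick. +y is always its left end seen from the robot (turned at most 12 degrees).
- soap_tray: Small white tray, 82 x 108 x 16 mm along its x, y, z, fixed to the table; one grey-felt compartment 70 (x) by 96 mm (y) inside. Origin: centre of underside. Floor 6 mm, rim 16 mm above the table, rim 6 mm thick. Turned by up to about 30 degrees either way.
- pump_bottle: Bystander: dark amber bottle with a white pump head, about 62 mm in diameter and 175 mm tall, loose. Origin at its underside, within 4 mm of its axis, z up. To be left standing where it is.
- cream_mug: Bystander: cream mug, 78 mm in diameter, 84 mm high, loose. The cup's axis lies 15 mm from the origin along the mug's own +y, the handle reaches 55 mm along -y. Origin on the underside, z up. To be left standing where it is.
Things that resemble listed ones, but are neither listed nor needed, are in the scene too. Leave any black or orange look-alike of the glass_candle alone.

How it is judged:
At the end, for the whole second after the job is handed in: Red tin, candle, blue tin stand on the floor of the long tray's left, middle, right compartment; cream soap lies on the small tray's floor: centres within 12 mm. Green soap flat on cream: within 13 mm and 0.2 rad. Soap within 0.35 rad of tray. Tilts under 0.08 rad; all at rest (x of red_tin in the frame of candle_tray between -0.012 and 0.012 m and y of red_tin in the frame of candle_tray between 0.076 and 0.1 m and z of each of red_tin, blue_tin, glass_candle in the frame of candle_tray below 0.009 m and angle between each of red_tin, blue_tin, glass_candle, cream_soap, green_soap's own z axis and vertical below 0.08 rad and linear speed of each of red_tin, blue_tin, glass_candle, cream_soap, green_soap below 0.02 m/s and x of blue_tin in the frame of candle_tray between -0.012 and 0.012 m and y of blue_tin in the frame of candle_tray between -0.1 and -0.076 m and x of glass_candle in the frame of candle_tray between -0.012 and 0.012 m and y of glass_candle in the frame of candle_tray between -0.012 and 0.012 m and x of cream_soap in the frame of soap_tray between -0.012 and 0.012 m and y of cream_soap in the frame of soap_tray between -0.012 and 0.012 m and z of cream_soap in the frame of soap_tray below 0.009 m and angle between the y axis of cream_soap and the y axis of soap_tray, either way round below 0.35 rad and horizontal distance between green_soap and cream_soap below 0.013 m and z of green_soap in the frame of cream_soap between 0.023 and 0.029 m and angle between the y axis of green_soap and the y axis of cream_soap, either way round below 0.2 rad); the robot touches nothing.
It fails at once if the glass candle is tipped by more than 0.5 rad (angle between glass_candle's own z axis and vertical above 0.5 rad).
It fails at once if the pump bottle is shifted by more than 25 mm or tipped (distance of pump_bottle from where it was at the start of the episode above 0.025 m or angle between pump_bottle's own z axis and vertical above 0.4 rad).
It fails at once if the cream mug is shifted by more than 25 mm or tipped (distance of cream_mug from where it was at the start of the episode above 0.025 m or angle between cream_mug's own z axis and vertical above 0.4 rad).
It also fails if it takes over 136 s, if anything falls off the work surface, if the arm or the gripper's body presses on something with over 40 N, if the wrist force passes 120 N, or if a joint passes its speed limit or range.

## Robot

A 6-joint arm with a two-finger parallel gripper is mounted at the origin on a cart in front of the work surface, level with it; the furniture and walls round the work are solid. World frame = base frame: x ahead of the robot, y to its left, z up, the work surface at z = 0. Lengths are in m, angles in rad, forces in N, time in s.
With the tool pointing down it reaches from about 0.2 to 0.875 m from the base axis. Payload 3.4 kg.
Tool frame: the origin (TCP) lies on the centre line of the jaws, within the pads' length; the fingertips stand 14 mm ahead of it and the grasp point (between the pads) lies 5 mm behind it; y points along the fingers, z is the direction in which the jaws open and shut, and the axes are right-handed (so a half turn about y gives the same grasp; the last joint's range is limited). The gripper opens to 94 mm and grips with 3 to 60 N. Pads are 16 mm wide; open, the fingers measure 119 mm over their backs; the gripper's body (75 mm by 177 mm) begins 78 mm behind the grasp point.
Start: joints at [-1.343, 0.276, 1.505, -0, 1.361, -0.121], TCP at [0.197, -0.54, 0.219] pointing down, gripper open.
Joint ranges: [-2.89, 2.89], [-0.75, 2.08], [0.22, 2.7], [-1.18, 4.32], [0.11, 2.71], [-2.7, 2.7]. Speed limits (rad/s): [2.57, 2.57, 3.14, 3.14, 3.14, 3.14].

## Interface

Orientations are given as a rotation vector (axis times angle).
In Python, from rig import robot, eyes gives the robot as it stands. The module is installed in compiled form; this text tells all that it offers.
- The arm moves only by the tool drive_tool, never from a script. Its argument "targets" is a list that holds one entry, the list of rows, each a list of 7 numbers: the shift along the world's x, y, z in mm, then the turn, a rotation vector about the world's x, y, z in rad, then the closure in counts, from 0 (fully open) to 255 (shut). In form: [[[dx, dy, dz, wx, wy, wz, grip], ...]]. A call has 1 to 8 rows; each row is the pose to reach, as a shift and turn from the pose commanded when the call began; what a row does not reach only later rows make up. A row lasts 1/8 s, in which the tool goes at most 62.5 mm and 10.7 degrees, less where a joint would pass 70% of its speed; a pose out of reach is approached as far as the arm can. A call with a gripper value outside its range is refused whole. The fingers move at their own pace and stop on an object; "force" is the grip in N (left out, the last holds). Time passes only in rows, so rows that repeat a pose let the fingers close. It gives the time, the measured TCP pose, the force and the opening at its end, in the units of the state.
- robot.sense(): the state, without advancing time (a new reading comes with each control period).
- eyes.camera(name): name is "scene" or "side" or "wrist"; returns a dict with "color" (420x560x3 uint8, red, green, blue), "fx", "fy", "cx", "cy" (pixels), "k1" (the pictures are not rectified: a ray, as slopes to the right and down, at radius r is drawn at 1 + k1 r^2 times it, then the intrinsics apply), "R" (3x3) and "t" (3): a world point X has camera coordinates R X + t. Camera axes: x right, y down, z forward; pixel columns grow to the right and rows downward; lengths in m; the calibration is good to about 2 mm. A picture is of the moment at which its call begins. There is no depth.
- robot.finish_job(): hands the job in, once; it reports no verdict.
The state is a dict: "time_s": time; "joint_pos": joint angles; "joint_velocities": joint speeds; "joint_torque": joint torques, N m; "tool_pos": TCP position; "tool_rot": TCP orientation; "wrist_force": force on the tool from outside, world axes, zero at the start; "wrist_torque": the same for the moment, N m; "finger_gap": opening from 0.0 (shut) to 1.0 (fully open).
Only numpy, scipy, OpenCV 4.12 (cv2) and the standard library are available. Lean on these libraries where they do the work, as an engineer would, in place of code of your own. Each camera call takes 0.05 s, during which the arm holds its last target.

## Working session

There is one attempt and no reset: what is moved stays moved. The work goes in short steps, Python scripts to look and compute and a tool call to move; the robot and the scene stay as the last step left them, time stands still between calls to the robot, and variables do not carry over. Pictures are saved under pics/ and viewed, and the job is handed in when it is done.

Besides the shell and the picture viewer there is one more tool, called after ">>>" in YAML: its name, and indented under it one key for each argument. drive_tool: Moves the arm, as the interface text tells. Its arguments: {"type":"object","properties":{"targets":{"type":"array"},"force":{"type":"number"}},"required":["targets"]}

```bash
mkdir -p pics; ls
python3 - <<'E'
from rig import robot, eyes
import cv2,numpy as np
s=robot.sense()
print({k:np.round(v,3).tolist() for k,v in s.items()})
for n in ["scene","side","wrist"]:
    c=eyes.camera(n); cv2.imwrite(f"pics/{n}0.png",c["color"][:,:,::-1])
    np.savez(f"{n}0.npz",**c)
    print(n,c["fx"],c["fy"],c["cx"],c["cy"],c["k1"],np.round(c["R"],3).tolist(),np.round(c["t"],3), (-c["R"].T@c["t"]).round(3))
E
```

```text
pics
{'time_s': 0.0, 'joint_pos': [-1.343, 0.277, 1.506, 0.0, 1.361, -0.121], 'joint_velocities': [0.001, -0.001, 0.001, -0.0, 0.0, 0.0], 'joint_torque': [-0.001, -40.459, -23.723, 0.07, 0.034, -0.0], 'tool_pos': [0.196, -0.54, 0.219], 'tool_rot': [-0.358, 2.034, -2.03], 'wrist_force': [0.797, 0.809, -0.159], 'wrist_torque': [-0.031, -0.016, -0.021], 'finger_gap': 0.999}
scene 432.13257077171914 432.13257077171914 281.7874912694517 202.94115645353142 -0.0858523930446769 [[-0.855, -0.518, 0.012], [-0.338, 0.54, -0.77], [0.392, -0.663, -0.637]] [0.478 0.201 1.072] [0.056 0.85  0.833]
side 446.3239794337411 446.3239794337411 274.66564991441027 207.90807474258008 -0.01499893506997518 [[-0.877, -0.48, 0.013], [-0.281, 0.491, -0.825], [0.39, -0.727, -0.565]] [0.47  0.186 1.078] [0.044 0.918 0.756]
wrist 340.25945126446464 340.25945126446464 277.87548590960137 207.30453355122637 -0.07856731963041155 [[0.342, -0.94, -0.002], [-0.912, -0.333, 0.239], [-0.226, -0.08, -0.971]] [-0.575 -0.023  0.391] [ 0.264 -0.517  0.384]
```

View pics/scene0.png

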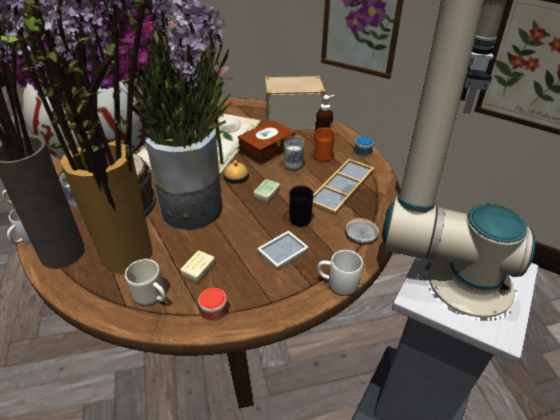

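View pics/side0.png

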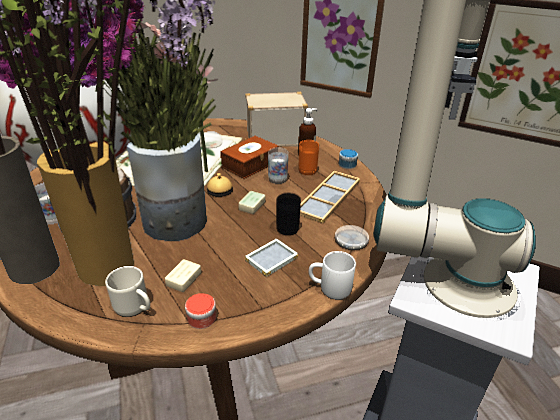

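View pics/wrist0.png

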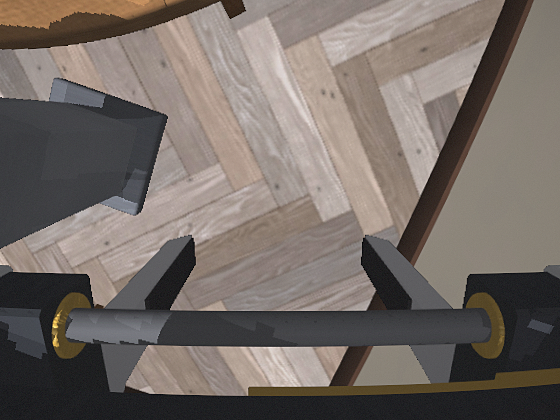

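The scene picture shows the red tin at (212,303), the blue tin at (364,144) and the painted glass at (293,152). The cream soap is at (198,265), the green soap at (266,190), the long tray around (343,186) and the white tray at (283,249). The pump bottle is at (325,115). There are two mugs, at (345,272) and (145,282). Next I'll zoom in to measure.

```bash
cat > h.py <<'E'
import numpy as np,cv2
from scipy.spatial.transform import Rotation as Ro
def K(c): return np.array([[c["fx"],0,c["cx"]],[0,c["fy"],c["cy"]],[0,0,1.]])
def D(c): return np.array([float(c["k1"]),0,0,0])
def load(n): return dict(np.load(n+".npz"))
def ray(c,uv):
    uv=np.asarray(uv,float).reshape(-1,1,2)
    p=cv2.undistortPoints(uv,K(c),D(c))[:,0]
    d=np.c_[p,np.ones(len(p))]@c["R"]
    return -c["R"].T@c["t"],d
def onz(c,uv,z):
    o,d=ray(c,uv); return o+d*((z-o[2])/d[:,2])[:,None]
def proj(c,X):
    X=np.asarray(X,float).reshape(-1,3)
    return cv2.projectPoints(X,cv2.Rodrigues(np.asarray(c["R"]))[0],np.asarray(c["t"],float),K(c),D(c))[0][:,0]
def tri(c1,u1,c2,u2):
    A=[];b=[]
    for c,u in((c1,u1),(c2,u2)):
        o,d=ray(c,u);d=d[0]/np.linalg.norm(d[0]);P=np.eye(3)-np.outer(d,d);A.append(P);b.append(P@o)
    return np.linalg.lstsq(np.vstack(A),np.hstack(b),rcond=None)[0]
def snap(n,name):
    from rig import eyes
    c=eyes.camera(n);cv2.imwrite(f"pics/{name}.png",c["color"][:,:,::-1]);np.savez(name+".npz",**c);return c
E
python3 - <<'E'
import cv2
from h import *
for n,(x0,y0,w,h) in {"scene":(170,90,230,172),"side":(150,90,230,172)}.items():
    im=cv2.imread(f"pics/{n}0.png")[y0:y0+h,x0:x0+w]
    cv2.imwrite(f"pics/{n}0z.png",cv2.resize(im,None,fx=3.4,fy=3.4,interpolation=cv2.INTER_CUBIC))
for n in("scene","side"):
    c=load(n+"0"); hsv=cv2.cvtColor(c["color"],cv2.COLOR_RGB2HSV)
    for nm,lo,hi in(("red",(0,170,150),(6,255,255)),("blue",(98,120,60),(115,255,255)),("green",(30,25,110),(70,255,255)),("white/grey",(95,8,110),(125,60,255)),("cream",(22,40,160),(32,140,255))):
        m=cv2.inRange(hsv,lo,hi); m=cv2.morphologyEx(m,cv2.MORPH_CLOSE,np.ones((3,3)))
        N,l,s,ce=cv2.connectedComponentsWithStats(m)
        print(n,nm,[(s[i][:5].tolist(),ce[i].round(1).tolist()) for i in range(1,N) if s[i][4]>60 and s[i][0]>150 and s[i][0]<400])
E
```

```text
scene red [([199, 288, 27, 21, 419], [211.9, 297.7])]
scene blue [([356, 137, 17, 8, 112], [364.1, 140.5])]
scene green [([219, 124, 17, 17, 112], [226.3, 131.3]), ([255, 179, 24, 18, 241], [266.3, 187.5])]
scene white/grey [([197, 129, 19, 20, 124], [206.1, 139.7]), ([159, 146, 20, 6, 90], [168.2, 148.7]), ([341, 163, 27, 16, 244], [354.5, 170.4]), ([328, 175, 29, 18, 282], [342.1, 183.6]), ([313, 189, 31, 19, 323], [328.4, 197.9]), ([352, 226, 17, 15, 94], [360.1, 232.6]), ([263, 235, 40, 28, 569], [282.4, 248.5])]
scene cream [([238, 117, 22, 15, 138], [248.9, 122.1]), ([219, 141, 20, 31, 165], [228.3, 156.3]), ([181, 251, 33, 26, 468], [196.9, 263.6])]
side red [([187, 293, 27, 21, 442], [199.9, 303.3])]
side blue [([340, 150, 17, 7, 94], [348.2, 152.9])]
side green [([358, 4, 10, 15, 77], [363.3, 11.7]), ([357, 61, 12, 20, 80], [364.2, 72.0]), ([205, 141, 12, 15, 71], [209.8, 147.6]), ([239, 191, 26, 16, 218], [251.2, 198.3])]
side white/grey [([181, 134, 19, 19, 126], [190.3, 144.0]), ([326, 174, 29, 15, 244], [340.1, 181.4]), ([313, 186, 31, 17, 284], [328.3, 193.8]), ([168, 188, 19, 11, 118], [177.9, 193.7]), ([300, 199, 32, 18, 326], [315.5, 207.3]), ([251, 243, 41, 27, 540], [270.9, 255.8])]
side cream [([203, 161, 24, 26, 208], [214.8, 176.0]), ([301, 171, 35, 34, 72], [317.7, 186.9]), ([165, 260, 35, 27, 189], [178.3, 272.8])]
```

View pics/scene0z.png

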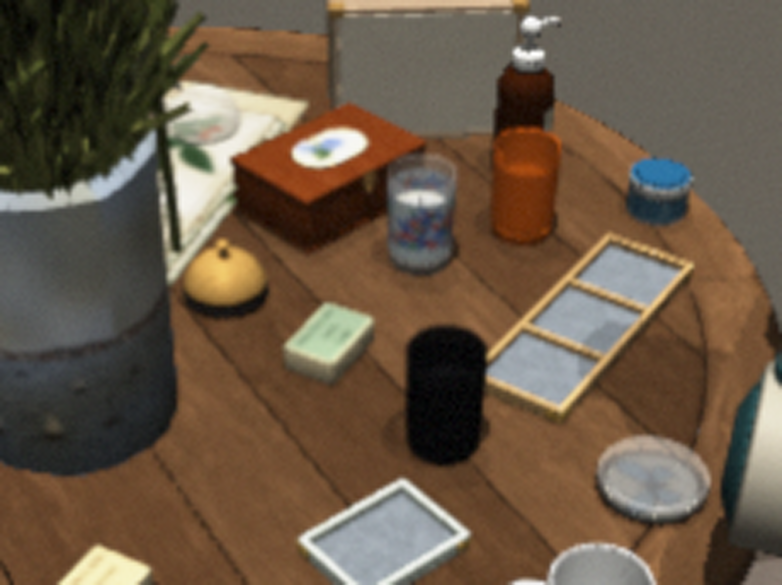

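View pics/side0z.png

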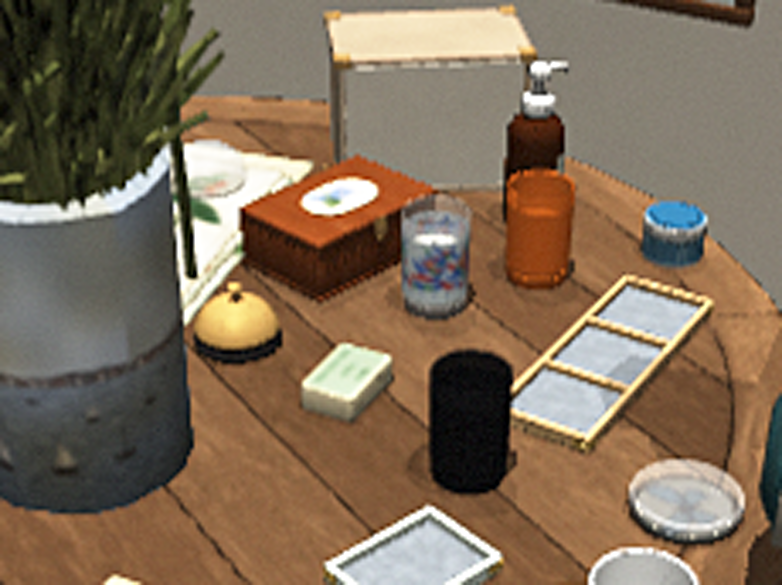

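Run:
```python
from h import *
S=load("scene0");T=load("side0")
P={"red":((211.9,297.7),(199.9,303.3),.045),"blue":((364.1,140.5),(348.2,152.9),.045),"grn":((266.3,187.5),(251.2,198.3),.026),
"feltR":((354.5,170.4),(340.1,181.4),.006),"feltM":((342.1,183.6),(328.3,193.8),.006),"feltL":((328.4,197.9),(315.5,207.3),.006),"soaptray":((282.4,248.5),(270.9,255.8),.006),"cream":((197,262.5),(183.5,272),.026),
"glassbase":((170+420/3.4,90+262/3.4),(150+436/3.4,90+308/3.4),0),"glasstop":((170+423/3.4,90+167/3.4),(150+436/3.4,90+208/3.4),.101),
"pumpbase":((324,135),(308,150),0),"pumphead":((170+529/3.4,90+48/3.4),(150+540/3.4,90+97/3.4),.15),
"orangetop":((170+527/3.4,90+140/3.4),(150+541/3.4,90+182/3.4),.1),"orangebase":((170+525/3.4,90+228/3.4),(150+541/3.4,90+275/3.4),0),
"blacktop":((170+446/3.4,90+342/3.4),(150+470/3.4,90+365/3.4),.1),"blackbase":((170+444/3.4,90+445/3.4),(150+470/3.4,90+478/3.4),0),
"mug1top":((346,259),(338,261),.084),"mug2top":((143,269),(124,276),.084),"mug1base":((345,288),(338,292),.0),"mug2base":((147,296),(129,308),.0),"dish":((362,230),(352,236),.015),"bell":((235,165),(219,180),0.03),"boxcorner":((170+350/3.4,90+185/3.4),(150+360/3.4,90+245/3.4),0.05),"vaseb":((191,214),(175,230),0),"boxtop":((265,133),(248,147),.06)}
for k,(a,b,z) in P.items(): print(k,onz(S,a,z)[0,:2].round(3),onz(T,b,z)[0,:2].round(3),tri(S,a,T,b).round(3))
```

```text
red [0.501 0.402] [0.5   0.401] [0.496 0.406 0.053]
blue [ 0.474 -0.417] [ 0.476 -0.418] [ 0.472 -0.409  0.05 ]
grn [ 0.631 -0.028] [ 0.633 -0.031] [ 0.623 -0.016  0.037]
feltR [ 0.448 -0.284] [ 0.45  -0.287] [ 0.442 -0.265  0.02 ]
feltM [ 0.452 -0.196] [ 0.454 -0.198] [ 0.446 -0.179  0.019]
feltL [ 0.457 -0.107] [ 0.457 -0.11 ] [ 0.45  -0.091  0.02 ]
soaptray [0.465 0.151] [0.466 0.149] [0.459 0.161 0.017]
cream [0.612 0.324] [0.607 0.325] [0.615 0.318 0.018]
glassbase [ 0.633 -0.2  ] [ 0.632 -0.2  ] [ 0.634 -0.203 -0.002]
glasstop [ 0.64  -0.212] [ 0.64  -0.211] [ 0.642 -0.215  0.098]
pumpbase [ 0.641 -0.444] [ 0.641 -0.449] [ 0.626 -0.413  0.02 ]
pumphead [ 0.625 -0.401] [ 0.62  -0.392] [ 0.647 -0.45   0.123]
orangetop [ 0.579 -0.312] [ 0.579 -0.312] [ 0.58  -0.314  0.099]
orangebase [ 0.572 -0.31 ] [ 0.571 -0.309] [ 0.575 -0.318 -0.006]
blacktop [0.489 0.013] [0.489 0.012] [0.487 0.017 0.104]
blackbase [0.481 0.024] [0.479 0.025] [ 0.485  0.015 -0.009]
mug1top [0.281 0.168] [0.28 0.17] [0.283 0.159 0.074]
mug2top [0.664 0.444] [0.666 0.445] [0.667 0.443 0.082]
mug1base [0.267 0.181] [0.268 0.179] [0.264 0.191 0.012]
mug2base [0.662 0.457] [0.659 0.458] [ 0.671  0.45  -0.013]
dish [ 0.309 -0.019] [ 0.31  -0.021] [ 0.306 -0.006  0.027]
bell [ 0.78  -0.071] [ 0.773 -0.065] [ 0.804 -0.105  0.001]
boxcorner [ 0.725 -0.216] [ 0.713 -0.193] [ 0.818 -0.366 -0.06 ]
vaseb [0.768 0.168] [0.755 0.179] [ 0.83   0.104 -0.077]
boxtop [ 0.78  -0.252] [ 0.782 -0.257] [ 0.762 -0.224  0.079]
```

Run:
```python
from h import *
from rig import robot
R=Ro.from_rotvec(robot.sense()["tool_rot"]).as_matrix(); print(R.round(3))
for n,felt,cs,gs in(("scene",(282,248),(197,263),(266,187)),("side",(271,256),(178,273),(251,198))):
    c=load(n+"0"); hsv=cv2.cvtColor(c["color"],cv2.COLOR_RGB2HSV)
    for nm,lo,hi,pt,z in(("felt",(95,8,110),(125,60,255),felt,.006),("cream",(20,30,175),(34,150,255),cs,.026),("green",(30,25,110),(70,255,255),gs,.026)):
        m=cv2.inRange(hsv,lo,hi); m=cv2.morphologyEx(m,cv2.MORPH_CLOSE,np.ones((3,3)))
        N,l,s,ce=cv2.connectedComponentsWithStats(m)
        i=1+np.argmin(np.linalg.norm(ce[1:]-pt,axis=1)+1e3*(s[1:,4]<60))
        ys,xs=np.nonzero(l==i)
        X=onz(c,np.c_[xs,ys],z)[:,:2]
        r=cv2.minAreaRect((X*1000).astype(np.float32))
        b=cv2.boxPoints(r);e=[b[1]-b[0],b[2]-b[1]];e=max(e,key=np.linalg.norm)
        print(n,nm,np.round(r[0],1),np.round(r[1],1),"long dir yaw(y-axis)",np.round(np.arctan2(-e[0],e[1]),3))
```

```text
[[-0.94  -0.     0.342]
 [-0.342  0.001 -0.94 ]
 [-0.    -1.    -0.001]]
scene felt [465.1 149.9] [91.1 63.1] long dir yaw(y-axis) -0.318
scene cream [610.6 325.6] [52.5 77.5] long dir yaw(y-axis) -3.084
scene green [631.  -28.8] [49.9 74.9] long dir yaw(y-axis) -3.07
side felt [465.8 148.1] [89.2 61.6] long dir yaw(y-axis) -0.325
side cream [609.5 325. ] [52.1 80.4] long dir yaw(y-axis) -3.093
side green [631.2 -30.3] [49.2 74.8] long dir yaw(y-axis) -3.088
```

>>> drive_tool:
  targets:
    - [[440,335,40,0,0,-0.35,0],[440,335,40,0,0,-0.35,0],[440,335,40,0,0,-0.35,0],[440,335,40,0,0,-0.35,0],[440,335,40,0,0,-0.35,0],[440,335,40,0,0,-0.35,0],[440,335,40,0,0,-0.35,0],[440,335,40,0,0,-0.35,0]]
  force: 20

```text
time_s: 1.15
tool_pos: [0.5908, -0.2398, 0.2551]
tool_rot: [-0.001, -2.22, 2.221]
wrist_force: [1.3, -0.6, 0.6]
finger_gap: 0.999
```

Run:
```python
from h import *
from rig import robot
c=snap("wrist","w1"); s=robot.sense();print(s["tool_pos"].round(4) if hasattr(s["tool_pos"],'round') else s["tool_pos"], s["joint_pos"])
```

```text
[ 0.5975 -0.234   0.255 ] [-0.48636236  0.35932655  1.29402204  0.00799099  1.48430495  1.07948677]
```

View pics/w1.png

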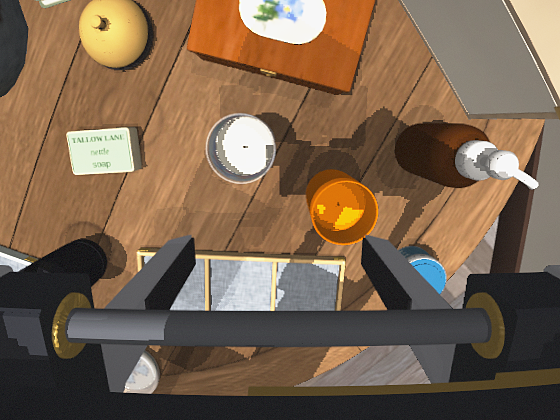

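The wrist picture shows the glass rim centred near (240,147), the green soap at (102,152), the orange look-alike at (343,210), and the pump bottle at (440,155) with its head at (490,160). The box front edge is above the glass.

```bash
cat > w.py <<'E'
from h import *
def rect(c,lo,hi,pt,z):
    hsv=cv2.cvtColor(c["color"],cv2.COLOR_RGB2HSV)
    m=cv2.inRange(hsv,lo,hi); m=cv2.morphologyEx(m,cv2.MORPH_CLOSE,np.ones((5,5)))
    N,l,s,ce=cv2.connectedComponentsWithStats(m)
    i=1+np.argmin(np.linalg.norm(ce[1:]-pt,axis=1)+1e3*(s[1:,4]<100))
    ys,xs=np.nonzero(l==i); X=onz(c,np.c_[xs,ys],z)[:,:2]
    r=cv2.minAreaRect((X*1000).astype(np.float32)); b=cv2.boxPoints(r);e=max([b[1]-b[0],b[2]-b[1]],key=np.linalg.norm)
    a=np.arctan2(-e[0],e[1]); a=(a+np.pi/2)%np.pi-np.pi/2
    return s[i].tolist(),np.round(r[0],1),np.round(r[1],1),round(float(a),3)
E
python3 - <<'E'
from w import *
c=load("w1")
print("rim",onz(c,[(240,147)],.101),"edges",onz(c,[(205.5,147),(276,147),(240,112),(240,183)],.101)[:,:2].round(4).tolist())
print("glass from scene predicted px",proj(c,[(.637,-.205,.101),(.637,-.205,0)]))
print("green",rect(c,(35,8,170),(75,80,255),(102,152),.026))
print("box edge",onz(c,[(190,55),(360,92)],.0),onz(c,[(190,55),(360,92)],.05))
print("pump neck",onz(c,[(475,160)],.14))
print("tray outer corners",onz(c,[(138,250),(343,258)],.016))
E
```

```text
rim [[ 0.64118747 -0.2051873   0.101     ]] edges [[0.6414, -0.173], [0.6411, -0.2386], [0.6728, -0.2059], [0.6073, -0.2043]]
glass from scene predicted px [[239.90898757 151.53495381]
 [248.98010475 144.87594097]]
green ([68, 130, 64, 44, 2368], array([632.6, -30.2]), array([47.4, 73.3]), 0.042)
box edge [[ 7.41860081e-01 -1.37661166e-01  5.55111512e-17]
 [ 6.99632045e-01 -3.37927571e-01 -5.55111512e-17]] [[ 0.73240638 -0.14992055  0.05      ]
 [ 0.69520404 -0.3263526   0.05      ]]
pump neck [[ 0.63415842 -0.40668684  0.14      ]]
tray outer corners [[ 0.50609667 -0.06073356  0.016     ]
 [ 0.49575812 -0.32330445  0.016     ]]
```

>>> drive_tool:
  targets:
    - [[42,29,-50,0,0,0,0],[42,29,-50,0,0,0,0],[42,29,-50,0,0,0,0]]

```text
time_s: 1.58
tool_pos: [0.6309, -0.2124, 0.2044]
tool_rot: [0.002, -2.22, 2.22]
wrist_force: [0.3, -0.3, 0.5]
finger_gap: 1.0
```

Run:
```python
from rig import robot
s=robot.sense();print(s["tool_pos"],s["tool_rot"],abs(s["joint_velocities"]).max())
```

```text
[ 0.6308541  -0.21235362  0.20443487] [ 1.86769643e-03 -2.22015049e+00  2.21981863e+00] 0.031835060628154464
```

>>> drive_tool:
  targets:
    - [[9,7,-20,0,0,0,0],[9,7,-80,0,0,0,0],[9,7,-130,0,0,0,0],[9,7,-144,0,0,0,0],[9,7,-144,0,0,0,0],[9,7,-144,0,0,0,0]]

```text
time_s: 2.33
tool_pos: [0.6422, -0.2062, 0.0637]
tool_rot: [0.007, 2.218, -2.222]
wrist_force: [0.7, -0.5, -0.7]
finger_gap: 1.003
```

Run:
```python
from h import *
snap("wrist","w2");snap("side","s2")
```

```text
(no output)
```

View pics/w2.png

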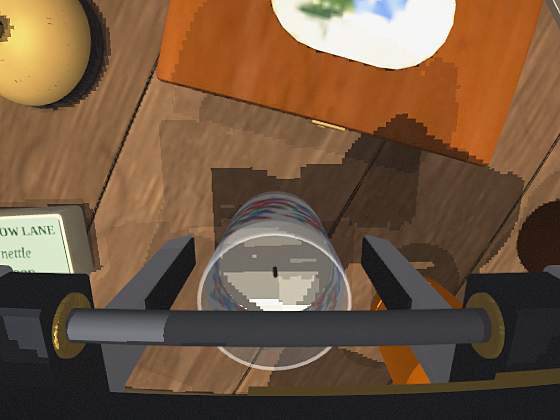

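View pics/s2.png

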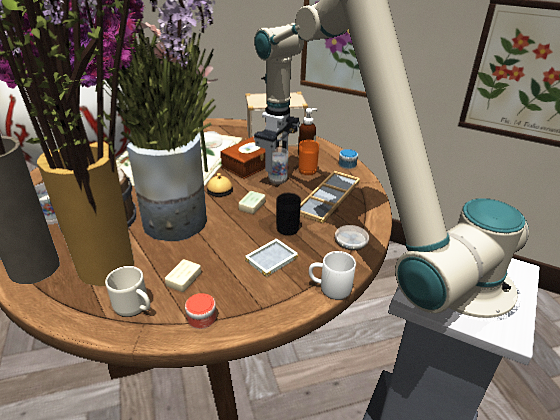

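The glass is centred between the fingers in the wrist view (rim centre about (275,300)), so I'll close on it and lift.

>>> drive_tool:
  targets:
    - [[0,0,0,0,0,0,255],[0,0,0,0,0,0,255],[0,0,0,0,0,0,255],[0,0,0,0,0,0,255],[0,0,0,0,0,0,255],[0,0,0,0,0,0,255]]
  force: 25

```text
time_s: 3.18
tool_pos: [0.6405, -0.2051, 0.0614]
tool_rot: [-0.002, -2.221, 2.221]
wrist_force: [0.1, 1.0, 0.7]
finger_gap: 0.687
```

>>> drive_tool:
  targets:
    - [[0,0,15,0,0,0,255],[0,0,40,0,0,0,255],[0,0,60,0,0,0,255],[0,0,60,0,0,0,255]]

```text
time_s: 3.68
tool_pos: [0.6416, -0.206, 0.1233]
tool_rot: [0.005, 2.218, -2.222]
wrist_force: [1.4, -0.0, -2.5]
finger_gap: 0.694
```

>>> drive_tool:
  targets:
    - [[-30,3,0,0,0,0,255],[-70,6,0,0,0,-0.02,255],[-110,8,0,0,0,-0.04,255],[-150,8,0,0,0,-0.04,255],[-180,8,0,0,0,-0.04,255],[-187,8,0,0,0,-0.04,255],[-187,8,0,0,0,-0.04,255],[-187,8,0,0,0,-0.04,255]]

```text
time_s: 4.68
tool_pos: [0.4549, -0.1977, 0.1212]
tool_rot: [-0.046, -2.201, 2.202]
wrist_force: [-0.3, -0.3, -3.4]
finger_gap: 0.69
```

Run:
```python
from h import *
snap("wrist","w3")
from rig import robot
print(robot.sense()["tool_pos"],robot.sense()["wrist_force"])
```

```text
[ 0.45481333 -0.19759104  0.12114074] [-0.81988845 -0.43510413 -2.37132385]
```

View pics/w3.png

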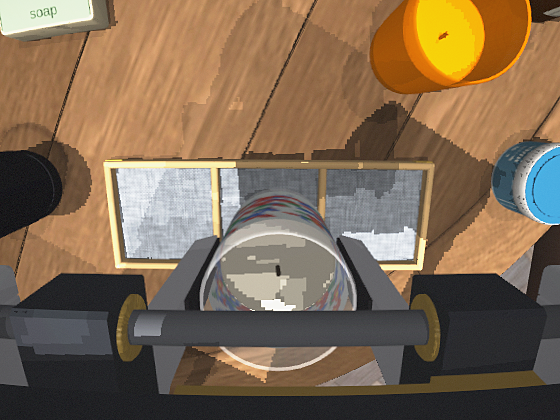

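Run:
```python
from w import *
c=load("w3")
q=onz(c,[(105,161),(434,161),(424,269),(117,268)],.016)[:,:2]; print(q.round(4).tolist(),q.mean(0),np.linalg.norm(q[1]-q[0]),np.linalg.norm(q[2]-q[3]),np.linalg.norm(q[0]-q[3]),np.linalg.norm(q[1]-q[2]))
e=q[0]-q[1]+q[3]-q[2];print("yaw",np.arctan2(-e[0],e[1]))
print("mask left felt",rect(c,(95,5,100),(125,60,255),(163,215),.006))
print("blue top ~",onz(c,[(560,183)],.045))
```

```text
[[0.5041, -0.0601], [0.4932, -0.3257], [0.3994, -0.3235], [0.4109, -0.0555]] [ 0.45189698 -0.19119553] 0.26584675439133576 0.26824568470300714 0.09331768916575603 0.09385768394256731
yaw -0.0420550210287549
mask left felt ([116, 168, 100, 142, 9507], array([ 429.4, -101.2]), array([ 82.4, 130.9]), 1.532)
blue top ~ [[ 0.47739687 -0.41479051  0.045     ]]
```

>>> drive_tool:
  targets:
    - [[-3,6,-15,0,0,0,255],[-3,6,-35,0,0,0,255],[-3,6,-48,0,0,0,255],[-3,6,-53,0,0,0,255],[-3,6,-53,0,0,0,255],[-3,6,-53,0,0,0,255]]

```text
time_s: 5.48
tool_pos: [0.4509, -0.1916, 0.0686]
tool_rot: [-0.046, -2.2, 2.202]
wrist_force: [-0.2, 0.1, -2.7]
finger_gap: 0.69
```

>>> drive_tool:
  targets:
    - [[0,0,-1.5,0,0,0,255],[0,0,-1.5,0,0,0,255],[0,0,-1.5,0,0,0,60],[0,0,-1.5,0,0,0,0],[0,0,-1.5,0,0,0,0],[0,0,-1.5,0,0,0,0]]

```text
time_s: 6.22
tool_pos: [0.4504, -0.1913, 0.0667]
tool_rot: [-0.045, -2.2, 2.201]
wrist_force: [0.5, -0.6, -0.0]
finger_gap: 0.992
```

>>> drive_tool:
  targets:
    - [[0,0,20,0,0,0,0],[0,0,70,0,0,0,0],[0,0,130,0,0,0,0],[0,0,150,0,0,0,0],[0,0,150,0,0,0,0]]

```text
time_s: 6.85
tool_pos: [0.4513, -0.1918, 0.2184]
tool_rot: [-0.049, -2.2, 2.205]
wrist_force: [-0.2, 0.1, 0.2]
finger_gap: 1.001
```

Run:
```python
from h import *
snap("wrist","w4")
from rig import robot
print(robot.sense()["tool_pos"],robot.sense()["joint_pos"])
```

```text
[ 0.4503591  -0.1912387   0.21668798] [-5.43770082e-01  1.47759547e-01  1.68300848e+00 -1.50631430e-04
  1.31026195e+00  1.06825823e+00]
```

View pics/w4.png

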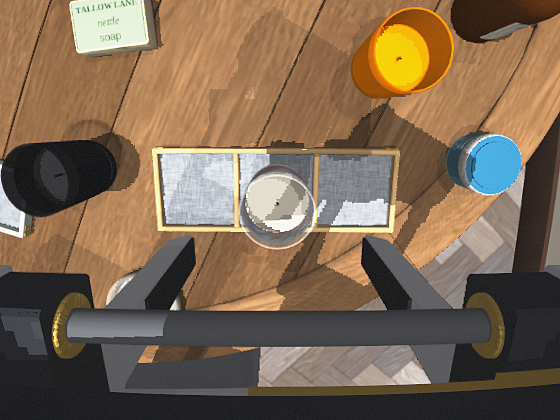

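The glass stands centred in the middle compartment. The blue tin's lid is visible at (493,164). I'll measure both.

Run:
```python
from w import *
c=load("w4")
q=onz(c,[(153,149),(399,150),(393,232),(158,231)],.016)[:,:2]; print(q.round(4).tolist(),q.mean(0))
e=q[0]-q[1]+q[3]-q[2];print("yaw",np.arctan2(-e[0],e[1]))
print("rim edges",onz(c,[(239,211),(315,211),(277,172),(277,250)],.107)[:,:2].round(4).tolist())
hsv=cv2.cvtColor(c["color"],cv2.COLOR_RGB2HSV);m=cv2.inRange(hsv,(95,120,120),(112,255,255))
m[:,:440]=0;ys,xs=np.nonzero(m);X=onz(c,np.c_[xs,ys],.045)[:,:2].astype(np.float32)*1000
print("blue",cv2.minEnclosingCircle(X),X.mean(0),cv2.fitEllipse(cv2.convexHull(X)))
```

```text
[[0.5033, -0.0596], [0.4913, -0.3253], [0.3985, -0.3222], [0.4107, -0.0538]] [ 0.45092875 -0.19022439]
yaw -0.045222293584692555
rim edges [[0.4532, -0.1599], [0.4506, -0.2237], [0.4847, -0.1931], [0.4171, -0.1903]]
blue ((475.6405029296875, -415.8175354003906), 30.20083236694336) [ 476.0158 -415.8756] ((475.7224426269531, -415.903076171875), (59.36825942993164, 59.97627639770508), 11.78600788116455)
```

>>> drive_tool:
  targets:
    - [[5,-40,0,0,0,0.18,0],[15,-100,0,0,0,0.36,0],[20,-160,0,0,0,0.54,0],[25,-210,0,0,0,0.72,0],[25,-225,0,0,0,0.9,0],[25,-225,0,0,0,1.08,0],[25,-225,0,0,0,1.26,0],[25,-225,0,0,0,1.44,0]]

```text
time_s: 7.9
tool_pos: [0.4745, -0.4156, 0.2138]
tool_rot: [-1.126, 1.335, -1.326]
wrist_force: [0.2, -0.4, 0.3]
finger_gap: 1.0
```

>>> drive_tool:
  targets:
    - [[0,0,-50,0,0,0.13,0],[0,0,-100,0,0,0.13,0],[0,0,-120,0,0,0.13,0],[0,0,-120,0,0,0.13,0]]

```text
time_s: 8.4
tool_pos: [0.4735, -0.4141, 0.0926]
tool_rot: [-1.189, 1.247, -1.233]
wrist_force: [-0.2, -0.3, -0.5]
finger_gap: 0.998
```

Run:
```python
from h import *
snap("wrist","w5")
from rig import robot
s=robot.sense();print(s["tool_pos"],s["joint_pos"],Ro.from_rotvec(s["tool_rot"]).as_matrix().round(3))
```

```text
[ 0.47453676 -0.41529539  0.09457789] [-8.29250843e-01  4.47983631e-01  1.56124608e+00  9.73809753e-05
  1.13666561e+00 -7.87223153e-01] [[-0.042 -0.003  0.999]
 [-0.999  0.003 -0.042]
 [-0.003 -1.    -0.003]]
```

View pics/w5.png

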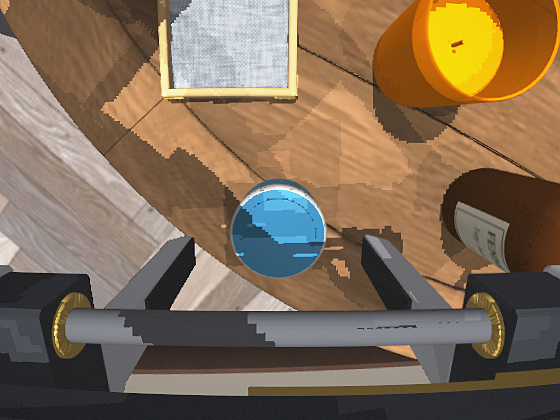

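>>> drive_tool:
  targets:
    - [[1,0,-30,0,0,0,0],[1,0,-55,0,0,0,0],[1,0,-65,0,0,0,0],[1,0,-65,0,0,0,0],[1,0,-65,0,0,0,255],[1,0,-65,0,0,0,255],[1,0,-65,0,0,0,255],[1,0,-65,0,0,0,255]]
  force: 20

```text
time_s: 9.45
tool_pos: [0.476, -0.4164, 0.0323]
tool_rot: [-1.19, 1.24, -1.24]
wrist_force: [-2.4, -0.0, 3.5]
finger_gap: 0.667
```

>>> drive_tool:
  targets:
    - [[0,0,0,0,0,0,255],[0,0,0,0,0,0,255],[0,0,30,0,0,0,255],[0,0,60,0,0,0,255],[0,0,60,0,0,0,255]]

```text
time_s: 10.07
tool_pos: [0.4782, -0.4175, 0.0935]
tool_rot: [-1.188, 1.235, -1.245]
wrist_force: [-0.4, 0.1, -0.8]
finger_gap: 0.665
```

Run:
```python
from h import *
snap("wrist","w6")
from rig import robot
s=robot.sense();print(s["tool_pos"],s["wrist_force"])
```

```text
[ 0.47710812 -0.41647024  0.09185937] [ 0.07258907 -0.67946452 -1.76032142]
```

View pics/w6.png

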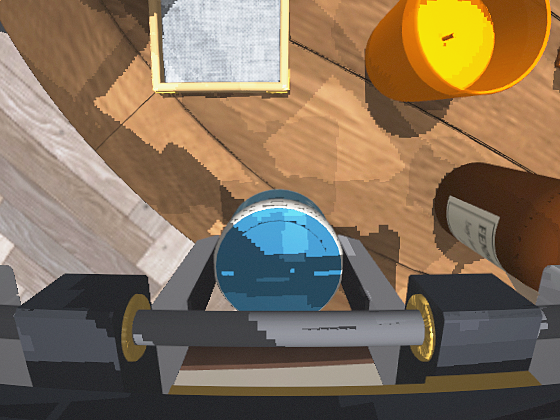

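>>> drive_tool:
  targets:
    - [[-10,45,0,0,0,0,255],[-25,95,0,0,0,0,255],[-30,130,0,0,0,0,255],[-30,138,0,0,0,0,255],[-30,138,0,0,0,0,255],[-30,138,-30,0,0,0,255],[-30,138,-48,0,0,0,255],[-30,138,-52,0,0,0,255]]

```text
time_s: 11.12
tool_pos: [0.4462, -0.2792, 0.0383]
tool_rot: [-1.189, 1.243, -1.239]
wrist_force: [-3.8, 2.9, 15.0]
finger_gap: 0.669
```

>>> drive_tool:
  targets:
    - [[0,0,0,0,0,0,255],[0,0,0,0,0,0,255]]

```text
time_s: 11.38
tool_pos: [0.4472, -0.2792, 0.0403]
tool_rot: [-1.189, 1.239, -1.242]
wrist_force: [-0.3, 0.9, -0.9]
finger_gap: 0.667
```

Run:
```python
from h import *
snap("side","s7")
im=cv2.imread("pics/s7.png")[140:240,270:390];cv2.imwrite("pics/s7z.png",cv2.resize(im,None,fx=6,fy=6,interpolation=cv2.INTER_CUBIC))
from rig import robot
s=robot.sense();print(s["tool_pos"],s["wrist_force"])
```

```text
[ 0.44709906 -0.27901547  0.04037235] [-0.22692415  0.27790806 -1.76263199]
```

View pics/s7z.png

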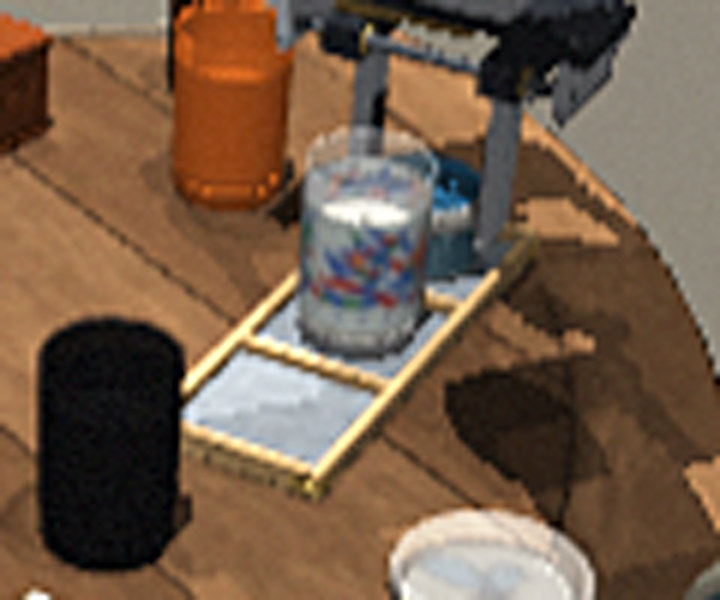

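>>> drive_tool:
  targets:
    - [[0,0,-2,0,0,0,255],[0,0,-2,0,0,0,255],[0,0,-2,0,0,0,150],[0,0,-2,0,0,0,60],[0,0,-2,0,0,0,0],[0,0,-2,0,0,0,0],[0,0,-2,0,0,0,0]]

```text
time_s: 12.3
tool_pos: [0.4463, -0.2782, 0.0376]
tool_rot: [-1.189, 1.24, -1.24]
wrist_force: [-0.7, -0.5, -0.2]
finger_gap: 0.99
```

>>> drive_tool:
  targets:
    - [[0,0,30,0,0,0,0],[0,0,80,0,0,0,0],[0,0,140,0,0,0,0],[0,0,180,0,0,0,0],[0,0,180,0,0,0,0]]

```text
time_s: 12.92
tool_pos: [0.4481, -0.2796, 0.2212]
tool_rot: [-1.188, 1.233, -1.246]
wrist_force: [0.4, 0.2, -0.3]
finger_gap: 1.001
```

Run:
```python
from h import *
snap("wrist","w8")
from rig import robot
s=robot.sense();print(s["tool_pos"],s["wrist_force"],s["joint_pos"])
```

```text
[ 0.44690667 -0.27861436  0.21886391] [-0.77804175  0.41167365 -0.22026253] [-6.89659977e-01  2.01711134e-01  1.60850335e+00  4.10432718e-05
  1.32839249e+00 -6.47699688e-01]
```

View pics/w8.png

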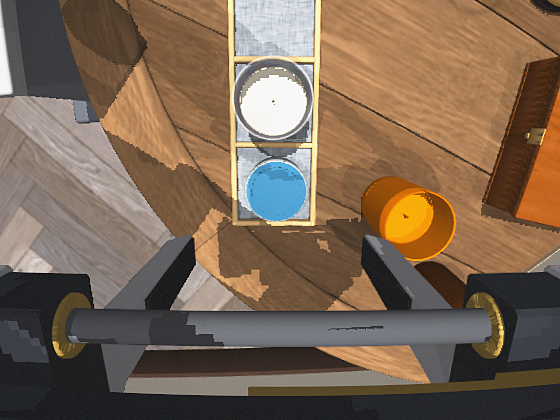

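>>> drive_tool:
  targets:
    - [[0,60,20,0,0,0.1,0],[0,120,30,0,0,0.1,0],[0,180,30,0,0,0.1,0],[0,240,30,0,0,0.1,0],[0,300,30,0,0,0.1,0],[0,360,30,0,0,0.1,0],[0,390,30,0,0,0.1,0],[0,390,30,0,0,0.1,0]]

```text
time_s: 13.98
tool_pos: [0.4451, 0.1132, 0.2457]
tool_rot: [-1.241, 1.166, -1.162]
wrist_force: [0.0, -0.8, -0.6]
finger_gap: 0.998
```

Run:
```python
from h import *
snap("wrist","w9");snap("side","s9");c=snap("scene","c9")
from rig import robot
s=robot.sense();print(s["tool_pos"],s["joint_pos"])
print("mustard base",onz(c,[(122,268)],0),"left",onz(c,[(95,262),(150,258)],0),"grey",onz(c,[(62,265)],0),"blue vase",onz(c,[(190,224),(222,205)],0))
```

```text
[0.44595382 0.11073445 0.24659117] [ 9.25114073e-02  8.56633004e-02  1.68116853e+00 -9.09994806e-04
  1.37707104e+00  3.52028751e-02]
mustard base [[0.78119864 0.42577832 0.        ]] left [[0.85753789 0.44977639 0.        ]
 [0.74470134 0.36096727 0.        ]] grey [[0.92351238 0.50480694 0.        ]] blue vase [[7.41916595e-01 2.02705351e-01 1.11022302e-16]
 [7.15742306e-01 8.65099983e-02 0.00000000e+00]]
```

View pics/w9.png

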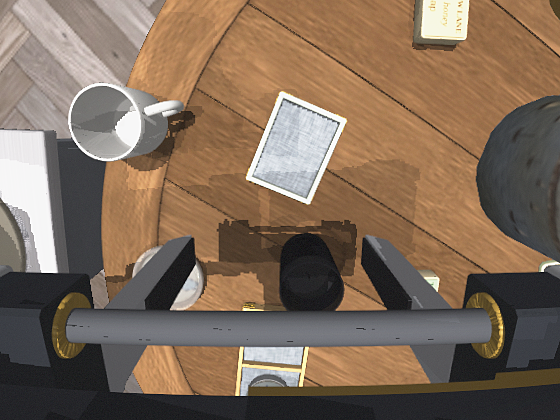

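View pics/c9.png

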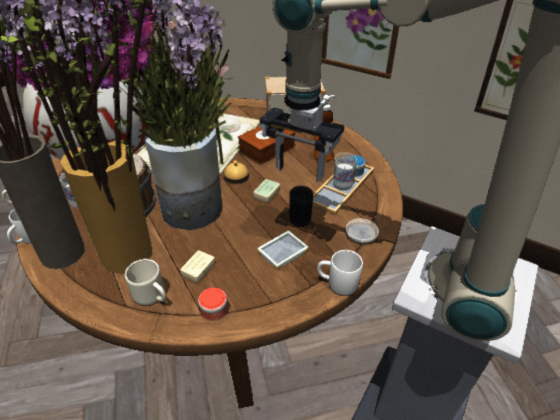

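Run:
```python
from w import *
c=load("w9")
q=onz(c,[(280,92),(347,120),(310,203),(246,181)],.016)[:,:2]; print(q.round(4).tolist(),q.mean(0),np.linalg.norm(np.diff(q,axis=0),axis=1))
for e in (q[0]-q[3],q[1]-q[2]): print("yaw",np.arctan2(-e[0],e[1]))
print("felt",rect(c,(95,5,100),(125,60,255),(296,148),.006))
print("creamsoap near corners",onz(c,[(413,38),(467,38)],.026), "bluevase edge px",onz(c,[(478,175)],0.05),onz(c,[(478,175)],0.15))
```

```text
[[0.4425, 0.2165], [0.5202, 0.1911], [0.4863, 0.0922], [0.409, 0.1139]] [0.46449391 0.15342268] [0.08169845 0.10451857 0.08021549]
yaw -0.31530807490314494
yaw -0.3301510193010908
felt ([249, 95, 96, 102, 4911], array([464.8, 156.7]), array([102.2,  80.7]), -0.329)
creamsoap near corners [[0.58075678 0.28209049 0.026     ]
 [0.64076203 0.28825298 0.026     ]] bluevase edge px [[0.66477462 0.1431774  0.05      ]] [[0.60342992 0.15390571 0.15      ]]
```

>>> drive_tool:
  targets:
    - [[20,50,0,0,0,0,0],[50,100,0,0,0,0,0],[70,150,0,0,0,0,0],[100,190,0,0,0,0,0],[110,210,0,0,0,0,0],[110,210,0,0,0,0,0]]

```text
time_s: 14.88
tool_pos: [0.5575, 0.321, 0.2463]
tool_rot: [-1.238, 1.167, -1.167]
wrist_force: [0.0, 0.8, 0.6]
finger_gap: 1.002
```

Run:
```python
from h import *
snap("wrist","w10");snap("side","s10")
from rig import robot
s=robot.sense();print(s["tool_pos"],s["joint_pos"])
```

```text
[0.55638725 0.31977655 0.24713226] [ 4.13786194e-01  3.66288854e-01  1.30238433e+00 -8.61003285e-04
  1.47479227e+00  3.57454069e-01]
```

View pics/w10.png

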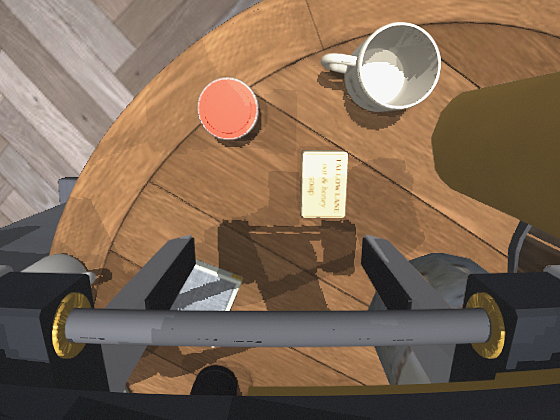

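View pics/s10.png

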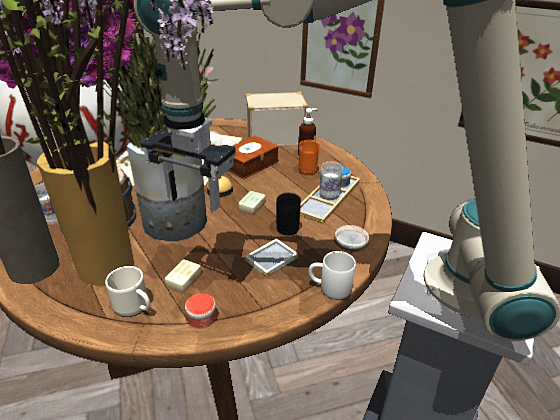

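Run:
```python
from w import *
c=load("w10")
print("cream",rect(c,(15,15,170),(40,140,255),(325,185),.026))
hsv=cv2.cvtColor(c["color"],cv2.COLOR_RGB2HSV);m=cv2.inRange(hsv,(0,120,120),(8,255,255));m[:,270:]=0;m[150:]=0
ys,xs=np.nonzero(m);X=onz(c,np.c_[xs,ys],.045)[:,:2].astype(np.float32)*1000
print("red",cv2.minEnclosingCircle(X),cv2.fitEllipse(cv2.convexHull(X)))
for z in (0,.1,.2): print(z,"mustard tangent",onz(c,[(433,130),(445,100),(440,165)],z)[:,:2].round(3).tolist(),"blue",onz(c,[(370,295),(430,256)],z)[:,:2].round(3).tolist())
S=load("scene0");T=load("side0")
# vase rims: leftmost/rightmost points in both views
print("bluevase rim L",tri(S,(143,140),T,(127,150)),"R",tri(S,(219,143),T,(203,146)))
print("bluevase base L",onz(S,[(160,215),(222,207)],0),onz(T,[(142,228),(207,220)],0))
print("must rim L",tri(S,(64,155),T,(38,157)),"R",tri(S,(137,150),T,(112,150)))
print("mug",onz(c,[(398,65)],.084),onz(c,[(325,62)],.05))
```

```text
cream ([66, 0, 473, 249, 28254], array([571.8, 385.8]), array([546. , 278.9]), -1.501)
red ((501.531982421875, 401.4615783691406), 30.076826095581055) ((501.39727783203125, 401.68939208984375), (58.93901824951172, 59.58251190185547), 74.52919006347656)
0 mustard tangent [[0.742, 0.394], [0.752, 0.43], [0.758, 0.353]] blue [[0.692, 0.174], [0.765, 0.234]]
0.1 mustard tangent [[0.697, 0.393], [0.704, 0.42], [0.709, 0.362]] blue [[0.659, 0.226], [0.714, 0.272]]
0.2 mustard tangent [[0.651, 0.392], [0.656, 0.411], [0.659, 0.371]] blue [[0.626, 0.279], [0.663, 0.31]]
bluevase rim L [0.89846002 0.17168484 0.21015236] R [0.65141188 0.15153749 0.27263007]
bluevase base L [[0.8423524  0.21961256 0.        ]
 [0.71007711 0.09395684 0.        ]] [[8.40491429e-01 2.17499128e-01 0.00000000e+00]
 [7.05292012e-01 9.63612358e-02 1.11022302e-16]]
must rim L [0.90787709 0.40458862 0.29118385] R [0.76404559 0.31602766 0.3049325 ]
mug [[0.66259896 0.44952792 0.084     ]] [[0.59927476 0.45310541 0.05      ]]
```

Run:
```python
from w import *
c=load("w10")
q=onz(c,[(303.5,151),(348.5,154),(346,218.5),(300.5,216)],.026)[:,:2]; print(q.round(4).tolist(),q.mean(0),np.linalg.norm(np.diff(q,axis=0),axis=1))
for e in (q[0]-q[3],q[1]-q[2]): print("yaw",np.arctan2(-e[0],e[1]))
```

```text
[[0.586, 0.3611], [0.637, 0.3609], [0.6421, 0.2854], [0.5882, 0.2854]] [0.61332892 0.3232066 ] [0.05102456 0.07559929 0.0538989 ]
yaw 0.028449181822077906
yaw 0.06656835149488524
```

>>> drive_tool:
  targets:
    - [[30,4,-20,0,0,0,0],[55,4,-60,0,0,0,0],[55,4,-110,0,0,0,0],[55,4,-150,0,0,0,0],[55,4,-170,0,0,0,0],[55,4,-170,0,0,0,0]]

```text
time_s: 15.72
tool_pos: [0.6099, 0.3233, 0.0763]
tool_rot: [-1.24, 1.169, -1.167]
wrist_force: [0.5, -0.9, 1.2]
finger_gap: 1.001
```

Run:
```python
from h import *
snap("wrist","w11")
from rig import robot
s=robot.sense();print(s["tool_pos"],s["wrist_force"])
```

```text
[0.61113873 0.32415594 0.07798478] [-0.08884895  0.61799427  1.04093113]
```

View pics/w11.png

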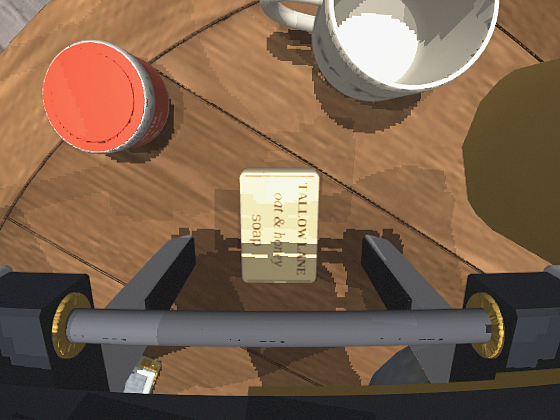

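Run:
```python
from w import *
c=load("w11")
q=onz(c,[(242,169),(319,170),(317,283),(241,282)],.026)[:,:2]; print(q.round(4).tolist(),q.mean(0),np.linalg.norm(np.diff(q,axis=0),axis=1))
for e in (q[0]-q[3],q[1]-q[2]): print("yaw",np.arctan2(-e[0],e[1]))
```

```text
[[0.5869, 0.3625], [0.6358, 0.3647], [0.6412, 0.2863], [0.5886, 0.284]] [0.61312224 0.32438198] [0.0489447  0.07853844 0.05270379]
yaw 0.021526890490022127
yaw 0.06940528547438994
```

>>> drive_tool:
  targets:
    - [[1,0,-30,0,0,0,0],[1,0,-48,0,0,0,0],[1,0,-51,0,0,0,0],[1,0,-51,0,0,0,0],[1,0,-51,0,0,0,255],[1,0,-51,0,0,0,255],[1,0,-51,0,0,0,255],[1,0,-51,0,0,0,255]]
  force: 20

```text
time_s: 16.77
tool_pos: [0.6125, 0.3258, 0.0269]
tool_rot: [-1.236, 1.166, -1.166]
wrist_force: [-0.2, -0.4, 0.1]
finger_gap: 0.614
```

>>> drive_tool:
  targets:
    - [[0,0,0,0,0,0,255],[0,0,0,0,0,0,255],[0,0,30,0,0,0,255],[0,0,60,0,0,0,255],[0,0,60,0,0,0,255]]

```text
time_s: 17.4
tool_pos: [0.6145, 0.3265, 0.0891]
tool_rot: [-1.23, 1.163, -1.168]
wrist_force: [-0.7, -0.3, -1.3]
finger_gap: 0.545
```

Run:
```python
from h import *
snap("wrist","w12")
from rig import robot
s=robot.sense();print(s["tool_pos"],s["wrist_force"],Ro.from_rotvec(s["tool_rot"]).as_matrix()[:,2])
```

```text
[0.61308179 0.32589653 0.08715287] [-0.58519815 -1.21556291 -0.45042223] [0.99831279 0.05802759 0.00208894]
```

View pics/w12.png

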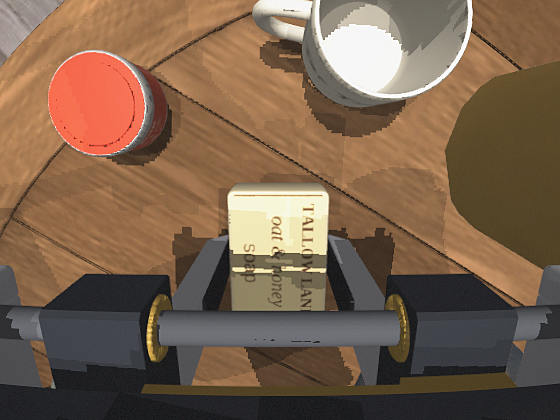

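>>> drive_tool:
  targets:
    - [[-35,-40,0,0,0,-0.1,255],[-75,-85,0,0,0,-0.2,255],[-115,-130,0,0,0,-0.3,255],[-140,-165,0,0,0,-0.38,255],[-148,-171,0,0,0,-0.383,255],[-148,-171,0,0,0,-0.383,255],[-148,-171,-25,0,0,-0.383,255],[-148,-171,-25,0,0,-0.383,255]]

```text
time_s: 18.45
tool_pos: [0.4643, 0.1555, 0.0602]
tool_rot: [-1.041, 1.446, -1.443]
wrist_force: [-0.2, -0.1, -0.7]
finger_gap: 0.553
```

Run:
```python
from h import *
snap("wrist","w13")
from rig import robot
s=robot.sense();print(s["tool_pos"],s["wrist_force"],Ro.from_rotvec(s["tool_rot"]).as_matrix()[:,2])
```

```text
[0.46491681 0.15554916 0.06098395] [-0.09823181 -0.33858298 -0.88592611] [ 0.94803464 -0.31816482 -0.00121257]
```

View pics/w13.png

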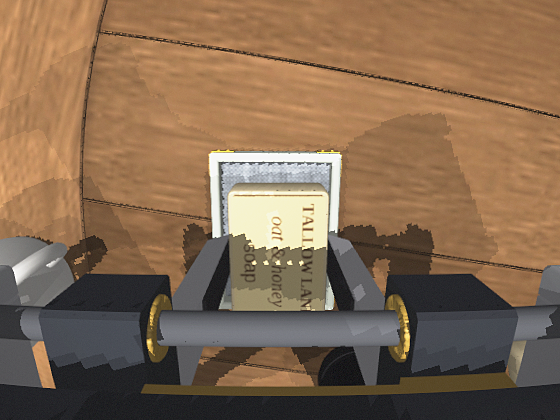

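Run:
```python
from w import *
c=load("w13")
q=onz(c,[(209.5,152),(341,152)],.016)[:,:2]
yd=q[1]-q[0];L=np.linalg.norm(yd);x=yd/L;y=np.array([-x[1],x[0]]);print(q,L,"yaw",np.arctan2(x[1],x[0]),"centre",q.mean(0)-y*.054)
```

```text
[[0.44337705 0.21800046]
 [0.51964813 0.19244116]] 0.08043976482449562 yaw -0.3233498163751831 centre [0.46435438 0.15401928]
```

Both tray estimates agree at about (0.4645, 0.154), so I'll lower and release.

>>> drive_tool:
  targets:
    - [[0,-1,-15,0,0,0,255],[0,-1,-25,0,0,0,255],[0,-1,-27,0,0,0,255],[0,-1,-27,0,0,0,255],[0,-1,-27,0,0,0,255]]

```text
time_s: 19.12
tool_pos: [0.4649, 0.1539, 0.0352]
tool_rot: [-1.037, 1.444, -1.445]
wrist_force: [0.0, 0.3, -1.3]
finger_gap: 0.554
```

>>> drive_tool:
  targets:
    - [[0,0,-1,0,0,0,200],[0,0,-1,0,0,0,120],[0,0,-1,0,0,0,60],[0,0,-1,0,0,0,0],[0,0,-1,0,0,0,0]]

```text
time_s: 19.75
tool_pos: [0.4646, 0.1537, 0.0338]
tool_rot: [-1.037, 1.444, -1.445]
wrist_force: [-0.2, 0.4, -0.1]
finger_gap: 0.83
```

>>> drive_tool:
  targets:
    - [[0,0,30,0,0,0,0],[0,0,80,0,0,0,0],[0,0,140,0,0,0,0],[0,0,190,0,0,0,0],[0,0,190,0,0,0,0]]

```text
time_s: 20.38
tool_pos: [0.4671, 0.1543, 0.228]
tool_rot: [-1.028, 1.439, -1.446]
wrist_force: [0.2, 0.6, -0.7]
finger_gap: 1.001
```

Run:
```python
from h import *
snap("wrist","w14")
from rig import robot
s=robot.sense();print(s["tool_pos"],s["wrist_force"],Ro.from_rotvec(s["tool_rot"]).as_matrix()[:,2])
```

```text
[0.46531253 0.15390808 0.22532223] [ 0.42767942 -0.75360745 -0.72319898] [ 0.94766547 -0.31924428  0.00363832]
```

View pics/w14.png

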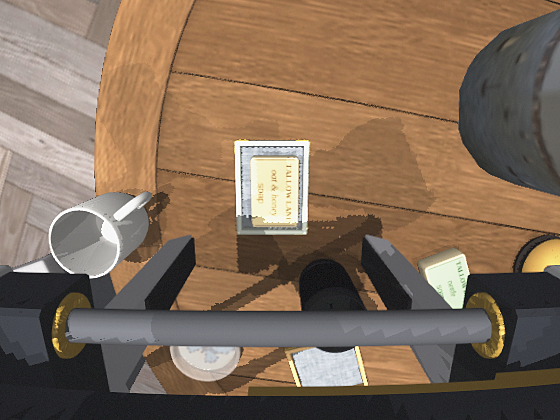

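Run:
```python
from w import *
c=load("w14")
def box(p,z):
    q=onz(c,p,z)[:,:2]; print(q.mean(0).round(4),np.linalg.norm(np.diff(q,axis=0),axis=1).round(4),[round(float(np.arctan2(-e[0],e[1])),3) for e in (q[0]-q[3],q[1]-q[2])])
box([(251,154.5),(299.5,156.5),(298,228.5),(250.5,227)],.032)
box([(235,140.5),(310,141),(307,236),(237,234)],.016)
```

```text
[0.4671 0.152 ] [0.0513 0.0795 0.0527] [-0.349, -0.331]
[0.4646 0.1533] [0.082  0.1091 0.0816] [-0.331, -0.335]
```

>>> drive_tool:
  targets:
    - [[40,-45,0,0,0,0.12,0],[80,-85,0,0,0,0.24,0],[120,-130,0,0,0,0.37,0],[155,-165,0,0,0,0.37,0],[167,-184,-10,0,0,0.37,0],[167,-184,-70,0,0,0.37,0],[167,-184,-130,0,0,0.37,0],[167,-184,-146,0,0,0.37,0]]

```text
time_s: 21.42
tool_pos: [0.6263, -0.029, 0.0723]
tool_rot: [-1.237, 1.185, -1.168]
wrist_force: [0.1, 0.3, 0.9]
finger_gap: 0.999
```

Run:
```python
from h import *
snap("wrist","w15")
from rig import robot
s=robot.sense();print(s["tool_pos"],s["wrist_force"],Ro.from_rotvec(s["tool_rot"]).as_matrix()[:,2])
```

```text
[ 0.62736378 -0.02918257  0.07275342] [-1.20617194  1.22179492  0.5135779 ] [ 0.99892352  0.04537064 -0.00965956]
```

View pics/w15.png

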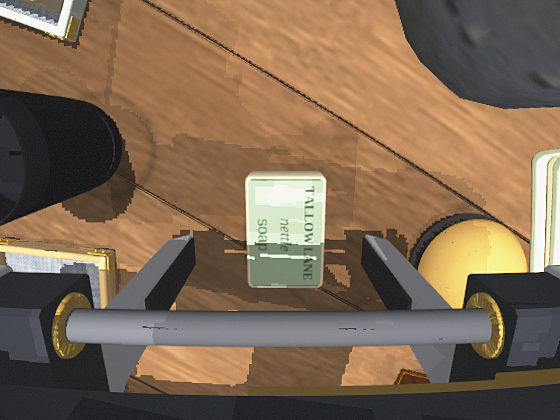

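Run:
```python
from w import *
c=load("w15")
q=onz(c,[(246.5,170.5),(326,173),(324,289),(248.5,287)],.026)[:,:2]; print(q.mean(0).round(4),np.linalg.norm(np.diff(q,axis=0),axis=1).round(4),[round(float(np.arctan2(-e[0],e[1])),3) for e in (q[0]-q[3],q[1]-q[2])])
print("bell near",onz(c,[(412,260)],0.03))
```

```text
[ 0.6334 -0.029 ] [0.0497 0.0795 0.0516] [0.04, 0.064]
bell near [[ 0.71721017 -0.0428578   0.03      ]]
```

>>> drive_tool:
  targets:
    - [[0,0,0,0,0,0,0],[0,0,0,0,0,0,0]]

```text
time_s: 21.72
tool_pos: [0.6332, -0.0303, 0.0803]
tool_rot: [-1.227, 1.172, -1.179]
wrist_force: [0.2, 0.4, -0.4]
finger_gap: 1.006
```

>>> drive_tool:
  targets:
    - [[0,1,-30,0,0,0,0],[0,1,-50,0,0,0,0],[0,1,-54,0,0,0,0],[0,1,-54,0,0,0,0],[0,1,-54,0,0,0,255],[0,1,-54,0,0,0,255],[0,1,-54,0,0,0,255],[0,1,-54,0,0,0,255]]

```text
time_s: 22.72
tool_pos: [0.6316, -0.0293, 0.0239]
tool_rot: [-1.23, 1.176, -1.176]
wrist_force: [0.3, 0.8, -0.8]
finger_gap: 0.612
```

>>> drive_tool:
  targets:
    - [[0,0,0,0,0,0,255],[0,0,0,0,0,0,255],[0,0,0,0,0,0,255]]

```text
time_s: 23.1
tool_pos: [0.6313, -0.0293, 0.0237]
tool_rot: [-1.23, 1.176, -1.176]
wrist_force: [-0.8, -0.2, 0.9]
finger_gap: 0.548
```

>>> drive_tool:
  targets:
    - [[0,0,30,0,0,0,255],[0,0,70,0,0,0,255],[0,0,90,0,0,0,255],[0,0,90,0,0,0,255]]

```text
time_s: 23.6
tool_pos: [0.6328, -0.0294, 0.1153]
tool_rot: [-1.228, 1.173, -1.178]
wrist_force: [0.3, 0.3, -0.4]
finger_gap: 0.553
```

Run:
```python
from h import *
snap("wrist","w16")
from rig import robot
s=robot.sense();print(s["tool_pos"],s["wrist_force"],Ro.from_rotvec(s["tool_rot"]).as_matrix()[:,2])
```

```text
[ 0.63157719 -0.02924252  0.11369682] [ 0.09929602 -0.39346515 -1.17445087] [9.98985440e-01 4.50273639e-02 7.91425917e-04]
```

View pics/w16.png

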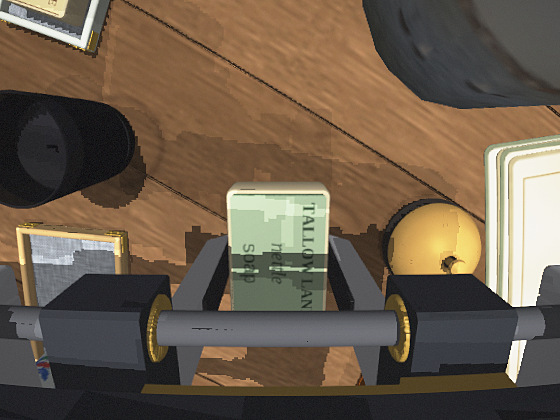

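>>> drive_tool:
  targets:
    - [[0,20,40,0,0,0,255],[-20,70,40,0,0,-0.1,255],[-50,115,40,0,0,-0.2,255],[-95,150,40,0,0,-0.3,255],[-140,175,40,0,0,-0.38,255],[-165,181,20,0,0,-0.38,255],[-165,181,-10,0,0,-0.38,255],[-165,181,-25,0,0,-0.38,255]]

```text
time_s: 24.65
tool_pos: [0.4638, 0.1516, 0.086]
tool_rot: [-1.037, 1.454, -1.45]
wrist_force: [-0.1, -0.0, -1.1]
finger_gap: 0.549
```

>>> drive_tool:
  targets:
    - [[0,0,0,0,0,0,255],[0,0,0,0,0,0,255]]

```text
time_s: 24.9
tool_pos: [0.4665, 0.1517, 0.0885]
tool_rot: [-1.032, 1.452, -1.452]
wrist_force: [0.4, -0.4, -1.5]
finger_gap: 0.55
```

Run:
```python
from h import *
snap("wrist","w17")
from rig import robot
s=robot.sense();print(s["tool_pos"],s["wrist_force"],Ro.from_rotvec(s["tool_rot"]).as_matrix()[:,2])
```

```text
[0.46688228 0.15172186 0.08887968] [ 0.75924757 -0.63298086 -1.58121607] [ 9.44361167e-01 -3.28909953e-01  4.78753585e-04]
```

View pics/w17.png

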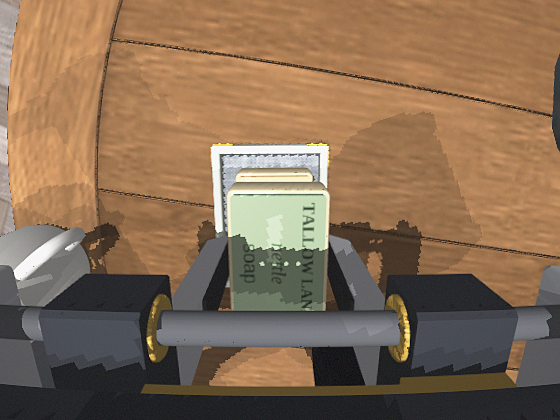

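Run:
```python
from w import *
c=load("w17")
for p,z,h in(([(236,169),(313,169)],.032,.039),([(212,145.5),(329,145)],.016,.054),([(228,184),(330,184)],.0889-.0237+.026,.039)):
    q=onz(c,p,z)[:,:2];d=q[1]-q[0];L=np.linalg.norm(d);x=d/L;y=np.array([-x[1],x[0]]);print(L,np.arctan2(x[1],x[0]),"centre",q.mean(0)-y*h)
```

```text
0.05033318030341654 -0.3349014332436604 centre [0.46709731 0.15316446]
0.08088987328862896 -0.3311095573607541 centre [0.46435319 0.1535333 ]
0.04938447156943522 -0.3346928877535268 centre [0.4698482  0.15267766]
```

>>> drive_tool:
  targets:
    - [[-2,1,-15,0,0,0,255],[-2,1,-27,0,0,0,255],[-2,1,-32,0,0,0,255],[-2,1,-32,0,0,0,255],[-2,1,-32,0,0,0,255]]

```text
time_s: 25.58
tool_pos: [0.4649, 0.1528, 0.0571]
tool_rot: [-1.031, 1.451, -1.452]
wrist_force: [0.2, 0.3, -1.2]
finger_gap: 0.547
```

>>> drive_tool:
  targets:
    - [[0,0,-1.5,0,0,0,255],[0,0,-1.5,0,0,0,200],[0,0,-1.5,0,0,0,120],[0,0,-1.5,0,0,0,60],[0,0,-1.5,0,0,0,0],[0,0,-1.5,0,0,0,0]]

```text
time_s: 26.32
tool_pos: [0.4643, 0.1527, 0.055]
tool_rot: [-1.032, 1.452, -1.452]
wrist_force: [0.2, 0.3, -0.3]
finger_gap: 0.832
```

>>> drive_tool:
  targets:
    - [[0,0,30,0,0,0,0],[0,0,80,0,0,0,0],[0,0,140,0,0,0,0],[0,0,170,0,0,0,0],[0,0,170,0,0,0,0]]

```text
time_s: 26.95
tool_pos: [0.466, 0.153, 0.2276]
tool_rot: [-1.026, 1.448, -1.453]
wrist_force: [-0.3, 0.2, -0.5]
finger_gap: 1.001
```

Run:
```python
from h import *
snap("wrist","w18")
from rig import robot
s=robot.sense();print(s["tool_pos"],s["joint_pos"])
```

```text
[0.46462275 0.15274205 0.22552137] [ 1.75325565e-01  1.41422342e-01  1.66834055e+00 -1.17837005e-04
  1.33037242e+00  5.10290249e-01]
```

View pics/w18.png

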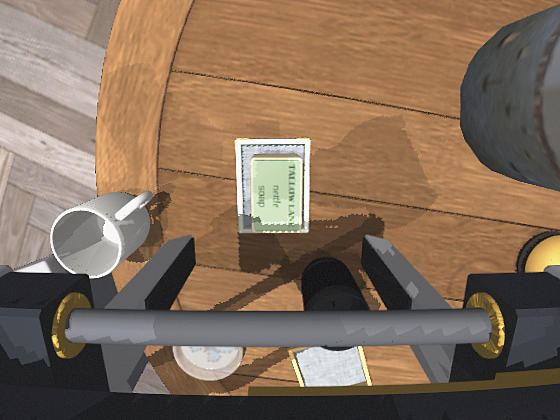

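>>> drive_tool:
  targets:
    - [[0,50,0,0,0,0,0],[10,100,0,0,0,0,0],[20,150,0,0,0,0,0],[30,200,0,0,0,0,0],[37,240,-10,0,0,0,0],[37,249,-60,0,0,0,0],[37,249,-110,0,0,0,0],[37,249,-135,0,0,0,0]]

```text
time_s: 28.0
tool_pos: [0.498, 0.4, 0.0841]
tool_rot: [-1.042, 1.454, -1.453]
wrist_force: [-0.1, -0.1, -0.3]
finger_gap: 1.003
```

>>> drive_tool:
  targets:
    - [[0,0,0,0,0,0,0],[0,0,0,0,0,0,0]]

```text
time_s: 28.25
tool_pos: [0.5016, 0.4017, 0.0901]
tool_rot: [-1.032, 1.452, -1.452]
wrist_force: [0.2, 0.3, 0.7]
finger_gap: 1.001
```

Run:
```python
from w import *
c=snap("wrist","w19")
from rig import robot
s=robot.sense();print(s["tool_pos"],s["joint_pos"])
hsv=cv2.cvtColor(c["color"],cv2.COLOR_RGB2HSV);m=cv2.inRange(hsv,(0,120,100),(8,255,255))
m[:,:200]=0;m[:,360:]=0;ys,xs=np.nonzero(m);X=onz(c,np.c_[xs,ys],.045)[:,:2].astype(np.float32)*1000
print(cv2.minEnclosingCircle(X))
```

```text
[0.50207972 0.4020339  0.09098699] [ 5.67122757e-01  4.65173862e-01  1.54072886e+00 -7.45560063e-05
  1.13414860e+00  9.02321035e-01]
((503.75091552734375, 404.4451599121094), 34.013084411621094)
```

View pics/w19.png

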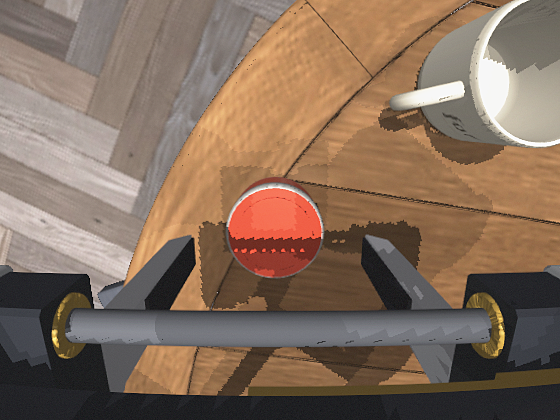

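>>> drive_tool:
  targets:
    - [[0,0,-30,0,0,0,0],[0,0,-52,0,0,0,0],[0,0,-60,0,0,0,0],[0,0,-60,0,0,0,0],[0,0,-60,0,0,0,255],[0,0,-60,0,0,0,255],[0,0,-60,0,0,0,255],[0,0,-60,0,0,0,255]]

```text
time_s: 29.3
tool_pos: [0.5013, 0.402, 0.0307]
tool_rot: [-1.031, 1.452, -1.451]
wrist_force: [-1.4, 0.3, 3.1]
finger_gap: 0.673
```

>>> drive_tool:
  targets:
    - [[0,0,0,0,0,0,255],[0,0,0,0,0,0,255],[0,0,0,0,0,0,255]]

```text
time_s: 29.68
tool_pos: [0.5012, 0.4019, 0.0307]
tool_rot: [-1.032, 1.452, -1.451]
wrist_force: [-2.3, 0.8, 5.1]
finger_gap: 0.666
```

>>> drive_tool:
  targets:
    - [[0,0,30,0,0,0,255],[0,-10,80,0,0,0,255],[0,-20,130,0,0,0,255],[0,-20,130,0,0,0,255]]

```text
time_s: 30.18
tool_pos: [0.5043, 0.3824, 0.1643]
tool_rot: [-1.022, 1.448, -1.451]
wrist_force: [-0.3, 0.7, -1.3]
finger_gap: 0.667
```

Run:
```python
from h import *
snap("wrist","w20")
from rig import robot
s=robot.sense();print(s["tool_pos"],s["wrist_force"],s["finger_gap"])
```

```text
[0.50269654 0.38177208 0.16160709] [ 0.31004341 -0.76940007 -2.21754549] 0.6675679486320761
```

View pics/w20.png

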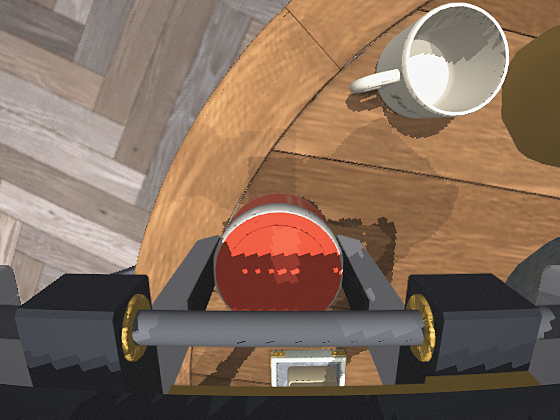

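>>> drive_tool:
  targets:
    - [[-5,-60,0,0,0,0.05,255],[-10,-120,0,0,0,0.1,255],[-15,-180,0,0,0,0.15,255],[-25,-240,0,0,0,0.2,255],[-30,-300,0,0,0,0.25,255],[-35,-360,0,0,0,0.285,255],[-40,-420,0,0,0,0.285,255],[-46,-465,0,0,0,0.285,255]]

```text
time_s: 31.22
tool_pos: [0.4539, -0.0852, 0.1581]
tool_rot: [-1.187, 1.249, -1.245]
wrist_force: [0.6, -0.7, -0.9]
finger_gap: 0.667
```

>>> drive_tool:
  targets:
    - [[0,-20,-20,0,0,0,255],[0,-20,-50,0,0,0,255],[0,-20,-70,0,0,0,255],[0,-20,-70,0,0,0,255],[0,-20,-70,0,0,0,255]]

```text
time_s: 31.85
tool_pos: [0.4554, -0.1032, 0.0898]
tool_rot: [-1.186, 1.246, -1.245]
wrist_force: [0.3, 0.2, -1.4]
finger_gap: 0.665
```

Run:
```python
from h import *
snap("wrist","w21")
from rig import robot
s=robot.sense();print(s["tool_pos"],s["wrist_force"],s["finger_gap"])
```

```text
[ 0.45577286 -0.10326629  0.09034098] [-0.14381904  0.22813554 -0.9287312 ] 0.6686346892101608
```

View pics/w21.png

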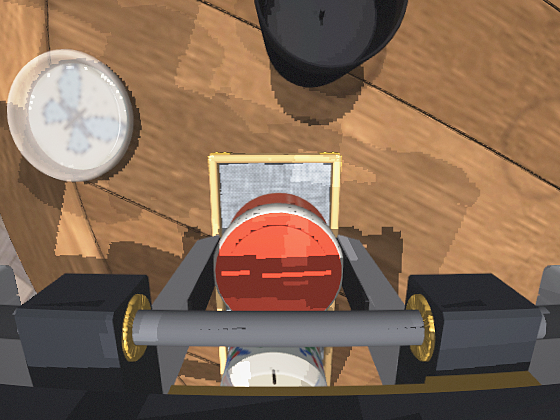

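Run:
```python
from w import *
c=load("w21")
q=onz(c,[(208,154.5),(341,154.5)],.016)[:,:2];d=q[1]-q[0];L=np.linalg.norm(d);x=d/L;y=np.array([-x[1],x[0]]);print(L,np.arctan2(x[1],x[0]),"left comp centre",q.mean(0)-y*.047)
```

```text
0.09307348476400454 -0.049547575510851954 left comp centre [ 0.45525412 -0.10219791]
```

>>> drive_tool:
  targets:
    - [[0,1,-20,0,0,0,255],[0,1,-42,0,0,0,255],[0,1,-51,0,0,0,255],[0,1,-52,0,0,0,255],[0,1,-52,0,0,0,255]]

```text
time_s: 32.52
tool_pos: [0.4562, -0.1025, 0.0389]
tool_rot: [-1.184, 1.244, -1.247]
wrist_force: [0.4, -0.1, -0.8]
finger_gap: 0.669
```

>>> drive_tool:
  targets:
    - [[0,0,-2,0,0,0,255],[0,0,-2,0,0,0,255],[0,0,-2,0,0,0,150],[0,0,-2,0,0,0,60],[0,0,-2,0,0,0,0],[0,0,-2,0,0,0,0],[0,0,-2,0,0,0,0]]

```text
time_s: 33.4
tool_pos: [0.4553, -0.1022, 0.0361]
tool_rot: [-1.185, 1.246, -1.246]
wrist_force: [0.0, -0.6, 0.9]
finger_gap: 0.996
```

>>> drive_tool:
  targets:
    - [[0,0,30,0,0,0,0],[0,0,80,0,0,0,0],[0,-40,140,0,0,0,0],[0,-100,200,0,0,0,0],[0,-160,230,0,0,0,0],[0,-200,240,0,0,0,0],[0,-200,240,0,0,0,0],[0,-200,240,0,0,0,0]]

```text
time_s: 34.4
tool_pos: [0.4552, -0.3023, 0.2757]
tool_rot: [-1.184, 1.248, -1.246]
wrist_force: [0.4, 0.8, -0.4]
finger_gap: 1.0
```

Run:
```python
from h import *
snap("wrist","w22");snap("scene","c22");snap("side","s22")
for n,(x0,y0) in(("c22",(230,110)),("s22",(215,120))):
    im=cv2.imread(f"pics/{n}.png")[y0:y0+150,x0:x0+190];cv2.imwrite(f"pics/{n}z.png",cv2.resize(im,None,fx=4,fy=4,interpolation=cv2.INTER_CUBIC))
from rig import robot
s=robot.sense();print(s["tool_pos"],s["finger_gap"])
```

```text
[ 0.45502943 -0.30032629  0.27522813] 0.9967702572375456
```

View pics/w22.png

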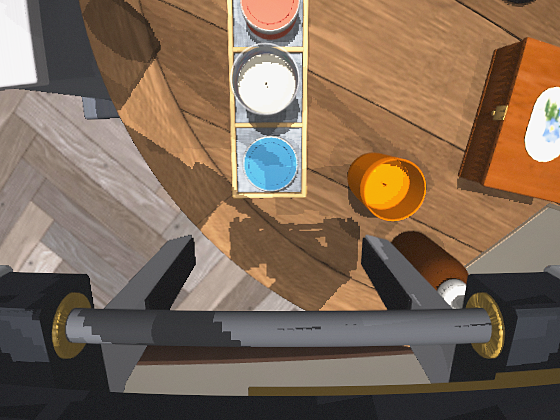

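View pics/s22z.png

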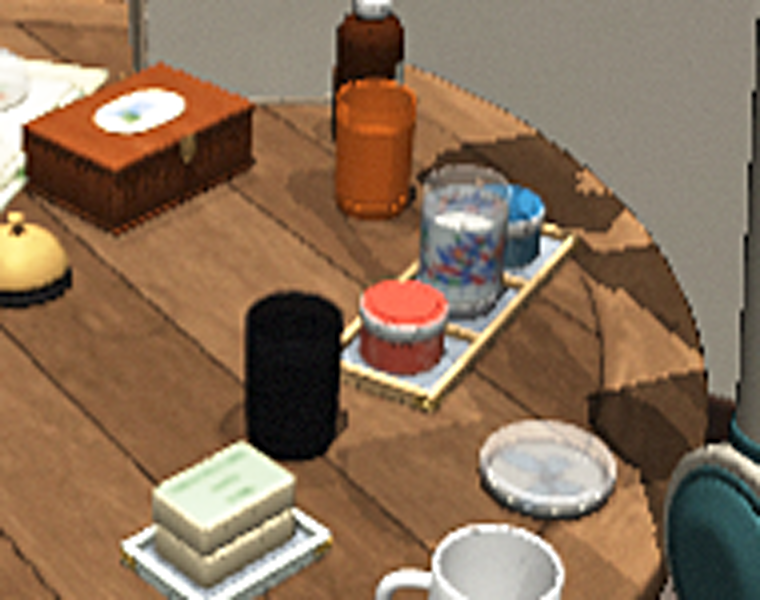

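View pics/c22.png

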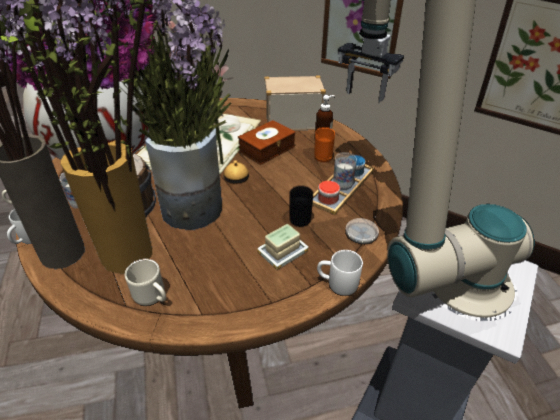

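All the items look seated and upright. I'll do a final numeric check.

```bash
python3 - <<'E'
from w import *
tc=np.array([.4513,-.1907]);ty=-.045;R=np.array([[np.cos(ty),np.sin(ty)],[-np.sin(ty),np.cos(ty)]])
for n in("w22","c22","s22"):
    c=load(n);hsv=cv2.cvtColor(c["color"],cv2.COLOR_RGB2HSV)
    for nm,lo,hi,win in(("blue",(95,120,130),(112,255,255),{"w22":(240,300,130,195),"c22":(345,375,145,170),"s22":(330,360,160,180)}),("red",(0,120,205),(8,255,255),{"w22":(240,300,0,40),"c22":(310,345,178,194),"s22":(300,330,185,205)})):
        a,b,d,e=win[n];m=cv2.inRange(hsv,lo,hi);k=np.zeros_like(m);k[d:e,a:b]=m[d:e,a:b];ys,xs=np.nonzero(k)
        X=onz(c,np.c_[xs,ys],.051)[:,:2].astype(np.float32)*1000
        ce,r=cv2.minEnclosingCircle(X);print(n,nm,np.round(ce,1),round(r,1),"tray frame mm",(R@(np.array(ce)/1000-tc)*1000).round(1))
c=load("w18")
q=onz(c,[(251.5,153),(303.5,155.5),(302.5,232),(250.5,230)],.058)[:,:2];print("green",q.mean(0).round(4),np.linalg.norm(np.diff(q,axis=0),axis=1).round(4),[round(float(np.arctan2(-e[0],e[1])),3) for e in (q[0]-q[3],q[1]-q[2])])
A=load("scene0");B=load("c22")
d=cv2.absdiff(A["color"],B["color"]).max(2)
for nm,(x0,y0,x1,y1) in {"mugcream":(122,255,172,308),"pump":(315,92,338,128),"mugwhite":(316,248,366,296)}.items(): print(nm,(d[y0:y1,x0:x1]>40).sum())
for z,p in((.058,(283,236)),): print("green scene",onz(B,[p],z))
E
python3 - <<'E'
import cv2
im=cv2.imread("pics/w18.png")[120:250,210:340];cv2.imwrite("pics/w18z.png",cv2.resize(im,None,fx=4.5,fy=4.5,interpolation=cv2.INTER_CUBIC))
E
```

```text
w22 blue [ 449.8 -277.8] 29.9 tray frame mm [  2.5 -87.1]
w22 red [ 458.5 -106.5] 29.2 tray frame mm [ 3.5 84.4]
c22 blue [ 440.6 -283. ] 24.0 tray frame mm [ -6.6 -92.7]
c22 red [ 458.  -102.7] 30.8 tray frame mm [ 2.7 88.2]
s22 blue [ 441.6 -284.9] 24.6 tray frame mm [ -5.4 -94.5]
s22 red [ 458.7 -106.5] 30.6 tray frame mm [ 3.6 84.5]
green [0.4687 0.1537] [0.0509 0.0784 0.0537] [-0.365, -0.33]
mugcream 0
pump 0
mugwhite 0
green scene [[0.46096242 0.15600491 0.058     ]]
```

View pics/w18z.png

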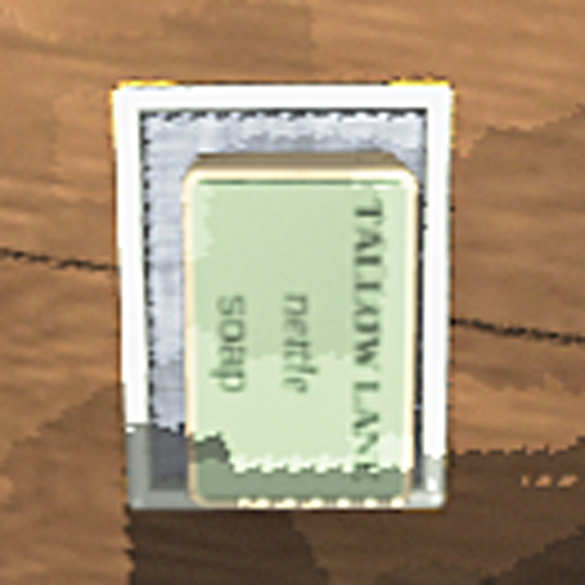

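Run:
```python
from rig import robot
print(robot.finish_job())
```

```text
the job is handed in; nothing more can be done
None
```

I made up both gift sets and handed the job in at about 34 s of the 136 s allowed. The hand-in reports no verdict.

**Placing**
- **Candle tray:** the glass candle went into the middle compartment, the blue tin into the right and the red tin into the left.
- **Soap tray:** the cream soap went in flat, with the green soap on top.
- **At hand-in:** the gripper was open and clear above everything.

**Last checks**
- **Glass candle:** it was within about 1 mm of its compartment centre, measured right after placing. It still looked centred and upright in the final pictures.
- **Red tin:** it was about 3–4 mm from its centre in all three views.
- **Blue tin:** it was about 3 mm off in the wrist view. The scene and side views gave 7–8 mm, but the candle partly hides the tin there, so I trusted the wrist view. Every reading was inside 12 mm.
- **Cream soap:** it was about 3 mm from the tray centre and aligned with the tray.
- **Green soap:** the wrist view put it within 2–3 mm of the cream soap and about 0.02 rad off in angle. A rough hand-picked point in the scene view put it about 7 mm off, still inside 13 mm.
- **Bystanders:** the scene picture from before and after showed no change at the cream mug, the pump bottle or the white mug.

The blue tin met the floor with about 15 N for a moment as it was set down, well below the 40 N and 120 N limits.

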